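# Hang the scoop holder on its screw

## Task

Hang the ice scoop's aluminium holder on the screw of the wooden stand: pass the round hole of its keyhole over the screw head until the plate is behind the head, then slide the holder down until the screw is fully home at the top of the narrow slot, and leave it hanging there upright and still. The screw can be clamped anywhere along its short sideways track, so feel (or look) for it; be gentle, never pressing the holder on the stand or screw with more than 25 N, and leave the other things on the worktop where they are.

Things in the scene. Friction and masses are not known exactly. Their poses are not given: they have to be found in the camera images.
- holder: Loose upright aluminium scoop holder, about 250 g (-25 to +30 %). Flat plate 60 wide (y), 8 thick (x -8 to 0), 156 mm high, keyhole through it; in front (x -58 to -8) an open tray 66 wide, 42 high. Origin: underside, mid width, on the plate's plain back face; z up, x out of the back face (into the stand once hung). Plate is plain above z 99: grip its top 35 mm from above, across 8 or 60 mm.
- hole (a point): Centre of the keyhole's round (octagonal) hole, 18 mm across, in mid width 72 mm above the holder's underside, on the plate's back face; axes as the holder. The hole opens upward, by 45 degree shoulders, into the 9 mm wide slot.
- seat (a point): Where the screw's axis lies when fully home in the slot: 24 mm above the hole's centre, in mid width, on the plate's back face (axes as the holder). The slot's closed flat top end is 3 mm above this point.
- stand: Heavy wooden stand, does not move. Upright board 140 wide, 18 thick, top edge 137 mm above the worktop (nothing behind it is higher), on a foot 14 mm thick reaching 45 mm in front of the board's front face. Origin: worktop level, middle of the front face; x into the board, away from the side where the holder hangs; y along the width; z up.
- screw_mid (a point): Middle of the screw's level track on the board's front face, z 125 mm (axes as the stand). The screw sticks out at this height, but unmeasured anywhere within 14 mm left or right (y) of here; clamped, holds 25 N. Shank 6 mm dia; head 14 mm dia, 11 to 15 mm off the face: off the hole, the plate's back stops 15 mm from the board; once the head is through, it has 3 mm play at the board.
- tea_box: Tea carton 69x71x122 mm, a bystander; origin under its centre. It stands left or right of the stand, with the holder on the other side. Behind the right-hand place is the tall fixed ice maker (front about x 0.59): reach over that place from the robot side.
- espresso_cup: Small cup with a handle, 59x84x56 mm, a bystander; origin under its centre.
- tomato_tin: Tin 57 mm in diameter, 72 mm high, a bystander; origin under its centre.
- ice_scoop: Scoop 170x52x30 mm lying in front of the stand, a bystander to be left where it is; origin under its centre.
- lemon: Lemon 77x51x52 mm, a bystander; origin under its centre.
- pepper_mill: Wooden mill 58 mm in diameter, 170 mm high, a bystander; origin under its centre.
Not all that is in view belongs to the job. Of the things that look like the stand, the larger one is meant.

How it is judged:
By the outcome, as a careful person would: the job done as asked, in the order asked, and still so for the second after the job is handed in, with the robot touching nothing.
It also fails if it takes over 61 s, if anything falls off the work surface, if the arm or the gripper's body presses on something with over 40 N, if the wrist force passes 120 N, or if a joint passes its speed limit or range.

## Robot

A 6-joint arm with a two-finger parallel gripper is mounted at the origin on a cart in front of the work surface, level with it; the furniture and walls round the work are solid. World frame = base frame: x ahead of the robot, y to its left, z up, the work surface at z = 0. Lengths are in mm, angles in rad, forces in N, time in s.
With the tool pointing down it reaches from about 275 to 775 mm from the base axis. Payload 14.6 kg.
Tool frame: the origin (TCP) lies midway between the tips of the shut fingers; the grasp point (between the pads) lies 19 mm behind it; z points along the fingers, y is the line along which they close (so a half turn about z gives the same grasp; the last joint's range is limited). The gripper opens to 85 mm and grips with 20 to 120 N. Pads are 22 mm wide; open, the fingers measure 114 mm over their backs; the gripper's body (76 mm by 85 mm) begins 54 mm behind the grasp point. The pads swing forward as they close: fully open they stand 13 mm farther back than shut.
Start: joints at [-0.155, 0.263, -0.048, 1.259, 0, 1.415], TCP at [525.003, -0.006, 231.278] pointing down, gripper open.
Joint ranges: [-2.65, 2.65], [-0.89, 1.7], [-1.18, 1.37], [-2.13, 2.11], [-1.35, 1.29], [-3.14, 3.14]. Speed limits (rad/s): [1.89, 1.89, 2.57, 2.79, 3.14, 3.14].

## Interface

Orientations are given as a unit quaternion [x, y, z, w].
In Python, from rig import status, cams, order gives the robot as it stands. The module is installed in compiled form; this text tells all that it offers.
- The arm moves only by the shell command python3 -m handwheel [OPENING] [FORCE], which reads ROWS from standard input. ROWS is a JSON object whose key "plan" holds a list of rows, 1 to 10 of them, each of 4 numbers: dx, dy, dz in normalised numbers (1 is 800 mm), then a turn about the tool's z in normalised numbers (1 is pi rad); each row is the pose to reach, as a shift and turn from the pose commanded when the command began, along the tool's axes at that moment; what a row does not reach only later rows make up. A row lasts 1/8 s, in which the tool goes at most 62.5 mm and 0.188 rad, less where a joint would pass 70% of its speed; a pose out of reach is approached as far as the arm can. OPENING is the finger opening in mm, set as the command begins (- or left out keeps the last). The fingers move at their own pace and stop on an object; FORCE is the grip in N (left out, the last holds). Time passes only in rows, so rows that do not move let the fingers close. It prints the time, the measured TCP pose, the force, the opening and the grip force at its end. Shift and turn numbers lie between -1 and 1, and a call with a number outside is refused. Input that does not fit is refused with a message, and nothing moves.
- status.get_obs(): the state, without advancing time (a new reading comes with each control period).
- cams.grab_frame(name): name is "scene" or "side" or "wrist"; returns a dict with "color" (400x640x3 uint8, blue, green, red), "K" (3x3 intrinsics, pixels), "dist" ([k1, k2, p1, p2, k3] as OpenCV has them; the pictures are not rectified), "R" (3x3) and "t" (3): a world point X has camera coordinates R X + t. Camera axes: x right, y down, z forward; pixel columns grow to the right and rows downward; lengths in mm; the calibration is good to about 2 mm. A picture is of the moment at which its call begins. There is no depth.
- order.sign_off(): hands the job in; it is judged then, once.
The state is a dict: "time": time; "joint_positions": joint angles; "joint_velocities": joint speeds; "joint_torque": joint torques, N m; "ee_pos": TCP position; "ee_rot": TCP orientation; "contact_force": force on the tool from outside, world axes, zero at the start; "ft_torque": the same for the moment, N m; "gripper_width": finger opening in mm; "grasp_force": force on a finger pad.
Only numpy, scipy, OpenCV 4.12 (cv2) and the standard library are available. Lean on these libraries where they do the work, as an engineer would, in place of code of your own. Each camera call takes 0.05 s, during which the arm holds its last target. There are 200 camera calls.

## Working session

There is one attempt and no reset: what is moved stays moved. The work goes in short steps, Python scripts to look and compute and a shell command to move; the robot and the scene stay as the last step left them, time stands still between calls to the robot, and variables do not carry over. Pictures are saved under pics/ and viewed, at most 10 in all, crops included, and the job is handed in when it is done.

```bash
mkdir -p pics; cat > h.py <<'E'
import numpy as np, cv2
from rig import status, cams, order
from scipy.spatial.transform import Rotation as Ro
def ray(f,px):
    p=cv2.undistortPoints(np.array([[px]],float),np.array(f["K"],float),np.array(f["dist"],float))[0,0]
    R=np.array(f["R"]);t=np.array(f["t"])
    return -R.T@t, R.T@np.array([p[0],p[1],1.])
def onz(f,px,z):
    c,d=ray(f,px); return c+d*(z-c[2])/d[2]
def tri(f,p,g,q):
    c,d=ray(f,p);e,k=ray(g,q)
    s=np.linalg.lstsq(np.c_[d,-k],e-c,rcond=None)[0]
    a=c+d*s[0];b=e+k*s[1]; return (a+b)/2,np.linalg.norm(a-b)
def proj(f,X):
    r=cv2.Rodrigues(np.array(f["R"],float))[0]
    return cv2.projectPoints(np.array(X,float).reshape(-1,1,3),r,np.array(f["t"],float),np.array(f["K"],float),np.array(f["dist"],float))[0][:,0]
E
python3 - <<'E'
from h import *
import pickle
F={n:cams.grab_frame(n) for n in("scene","side","wrist")}
pickle.dump(F,open("f0.pkl","wb"))
for n,f in F.items():
    cv2.imwrite(f"pics/{n}0.png",f["color"]); R=np.array(f["R"]); print(n,-R.T@f["t"],R[2],f["K"][0][0])
o=status.get_obs();print(o["ee_pos"],o["ee_rot"],Ro.from_quat(o["ee_rot"]).as_matrix().round(3))
E
```

```text
scene [-203.83593704  813.05779951 1230.26762328] [ 0.43917332 -0.51545993 -0.73581781] 464.55506482124656
side [ -76.74771066 -393.32121937 1423.21609988] [ 0.35751104  0.28076188 -0.89070681] 409.16009720044667
wrist [524.32352249  66.77246967 373.80501488] [-0.00174349 -0.26458675 -0.96436031] 340.01665506729887
[5.24795466e+02 2.05907468e-02 2.30950300e+02] [ 7.07120920e-01  7.07092533e-01 -2.27132295e-04 -3.21188373e-04] [[ 0.     1.    -0.001]
 [ 1.    -0.     0.   ]
 [ 0.    -0.001 -1.   ]]
```

View pics/scene0.png

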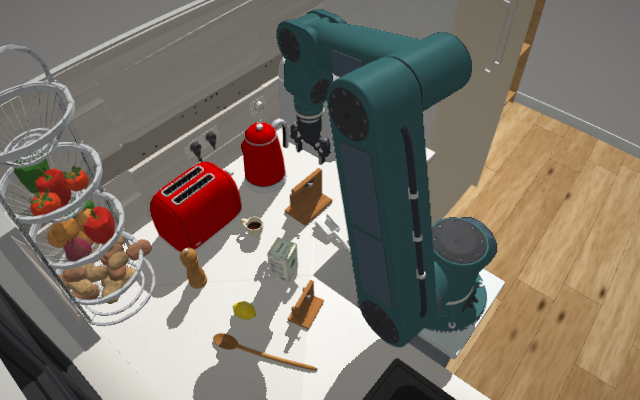

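View pics/side0.png

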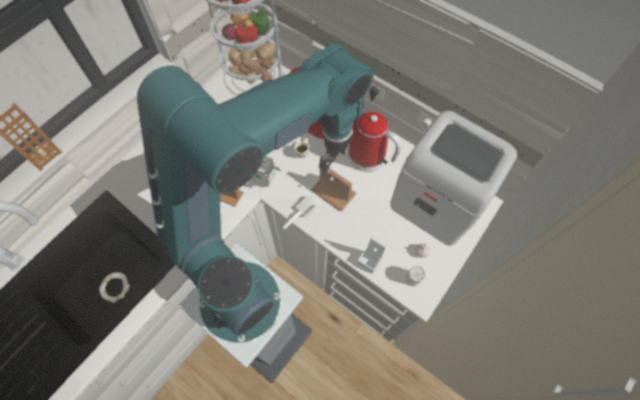

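Scene: stand with screw at (310,195), with the smaller look-alike at (306,305) and the tea box at (283,258). Side: stand at (335,190), holder at (372,255), tin at (415,273).

```bash
python3 - <<'E'
from h import *
import pickle
F=pickle.load(open("f0.pkl","rb"))
a=cv2.resize(F["side"]["color"][160:280,290:450],(800,600),interpolation=cv2.INTER_CUBIC); cv2.imwrite("pics/c1.png",a)
E
```

```text
(no output)
```

View pics/c1.png

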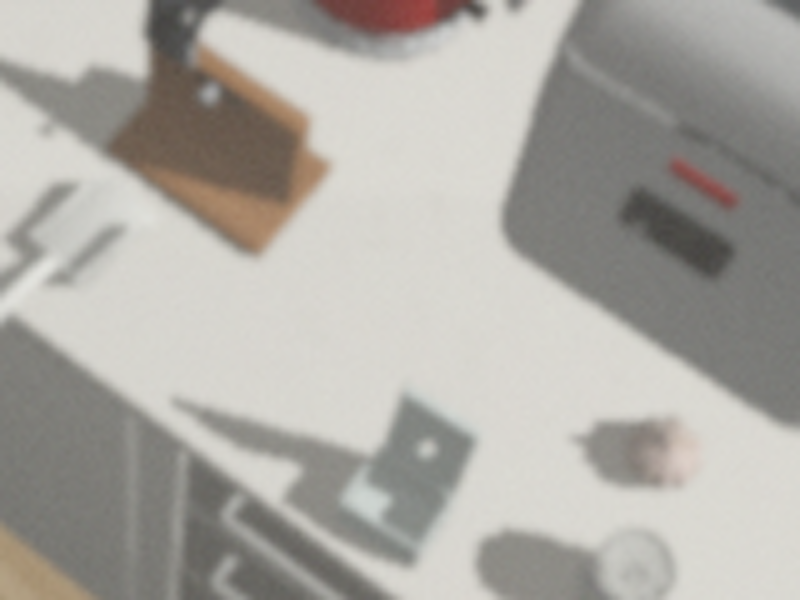

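View pics/wrist0.png

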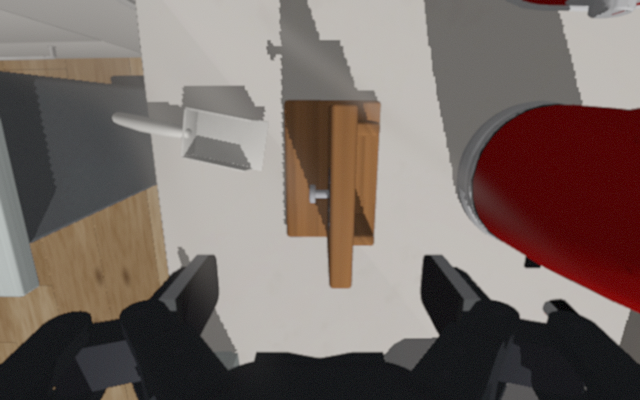

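Side crop: plate top edge runs from (405,388) to (475,435), with the keyhole at (427,447) and the tray at lower left. Wrist: board top corners are at (331,103), (356,103), (352,288) and (329,288), and the screw head is at (311,194).

```bash
python3 - <<'E'
from h import *
import pickle
F=pickle.load(open("f0.pkl","rb"))
s=F["side"];w=F["wrist"]
c=lambda x,y:(290+x/5,160+y/5)
A,B=onz(s,c(405,388),156),onz(s,c(475,435),156);print("holder top",A,B,np.linalg.norm(A-B))
print("hole",onz(s,c(427,447),72)," z96:",onz(s,c(427,447),96))
for p in[(415,565),(340,490)]:print("bottom",onz(s,c(*p),0))
for p in[(331,103),(356,103),(352,288),(329,288)]:print("board",onz(w,p,137))
for p in[(309,194),(313,194)]:print("screw",onz(w,p,125))
for p in[(285,101),(288,235)]:print("foot",onz(w,p,14))
print("tin",onz(s,c(635,560),72),"mill?/cup",onz(s,c(665,452),40))
print("screw side",onz(s,c(209,94),125))
E
```

```text
holder top [ 412.01836979 -242.10669589  156.        ] [ 413.53398705 -296.99902718  156.        ] 54.91325094438709
hole [ 418.0712481  -269.18488554   72.        ]  z96: [ 409.28238375 -271.38976751   96.        ]
bottom [ 366.27523242 -306.37208218    0.        ]
bottom [ 378.45379728 -231.54263991    0.        ]
board [531.87252542  70.8411903  137.        ]
board [548.6232447   70.84418203 137.        ]
board [549.34919365 -67.19978371 137.        ]
board [531.47314896 -67.18522954 137.        ]
screw [516.20881535   5.07140445 125.        ]
screw [519.2239657    5.07003366 125.        ]
foot [489.00898223  74.97651165  14.        ]
foot [488.4861918  -70.06087591  14.        ]
tin [ 439.12406425 -427.47284036   72.        ] mill?/cup [ 531.83435988 -402.92620205   40.        ]
screw side [522.03966865   2.93762173 125.        ]
```

Units first: shifts go in shares of 800 mm and turns go in shares of pi rad. So -245 mm is -0.3063, -115 mm is -0.1438.

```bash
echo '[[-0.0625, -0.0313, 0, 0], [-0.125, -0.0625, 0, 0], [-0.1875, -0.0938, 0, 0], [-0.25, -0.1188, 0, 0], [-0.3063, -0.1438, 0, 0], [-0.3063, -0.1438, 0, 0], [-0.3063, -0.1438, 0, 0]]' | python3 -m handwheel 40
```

```text
refused: ROWS must be an object with the rows under "plan". Nothing was moved.
```

Nothing moved. I misread the format; it is an object with the rows under "plan". Resending.

```bash
echo '{"plan": [[-0.0625, -0.0313, 0, 0], [-0.125, -0.0625, 0, 0], [-0.1875, -0.0938, 0, 0], [-0.25, -0.1188, 0, 0], [-0.3063, -0.1438, 0, 0], [-0.3063, -0.1438, 0, 0], [-0.3063, -0.1438, 0, 0]]}' | python3 -m handwheel 40 && python3 - <<'E'
from h import *
import pickle
f=cams.grab_frame("wrist"); pickle.dump(f,open("f1.pkl","wb")); cv2.imwrite("pics/w1.png",f["color"])
E
```

```text
time: 1.02
ee_pos: [410.0, -244.8, 231.1]
ee_rot: [0.707, 0.707, 0.0, -0.0]
contact_force: [0.6, 0.5, -1.1]
gripper_width: 40.1
grasp_force: 0.0
```

View pics/w1.png

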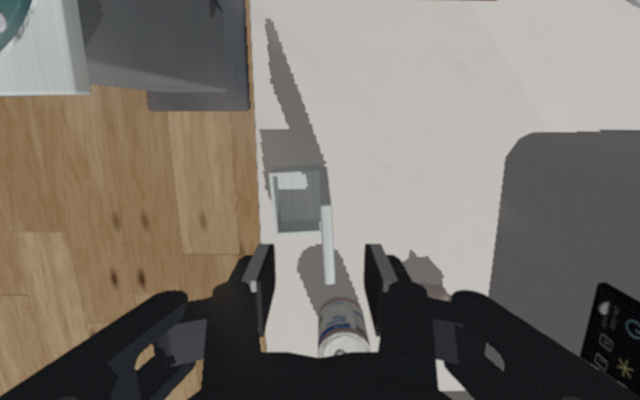

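Plate top: corners at about (321,206), (331,206), (335,283) and (324,284). Tray is at (298,200), on the robot side.

```bash
python3 - <<'E'
from h import *
import pickle
f=pickle.load(open("f1.pkl","rb"));im=f["color"]
g=cv2.cvtColor(im,cv2.COLOR_BGR2GRAY).astype(int)
for r in (212,230,250,270):print(r,g[r,312:344])
for p in[(321,206),(331,206),(335,283),(324,284)]:print(onz(f,p,156))
E
```

```text
212 [113 112 110 110 109 111 109 112 131 154 171 179 180 181 183 184 185 185
 180 172 174 183 187 187 187 186 187 187 187 187 188 187]
230 [120 125 130 131 134 137 144 149 151 149 157 169 179 181 181 183 186 188
 188 182 175 177 185 187 188 187 187 188 187 187 188 187]
250 [107 106 107 106 108 107 108 109 107 107 124 148 169 179 182 183 185 188
 192 190 181 158 135 131 138 143 164 183 188 188 187 189]
270 [107 108 106 107 108 108 108 107 108 107 108 121 144 164 179 183 186 189
 193 195 194 183 159 123 107 107 106 107 108 106 106 105]
[ 410.38375359 -240.31381334  156.        ]
[ 417.05382834 -240.32125758  156.        ]
[ 420.36233856 -297.36870639  156.        ]
[ 412.52829465 -298.15164655  156.        ]
```

```bash
python3 - <<'E'
from h import *
import pickle
f=pickle.load(open("f1.pkl","rb"))
P=[(onz(f,(a,r),156)+onz(f,(b,r),156))/2 for r,a,b in((212,320.4,331.3),(250,322.6,333.1),(270,323.6,334.3))]
print(*P); d=P[0]-P[2];print(np.arctan2(-d[0],d[1]))
for y in(-240.3,-298,-269):print(y,P[0]+d*(y-P[0][1])/d[1])
E
```

```text
[ 413.63485308 -244.49951667  156.        ] [ 415.12632095 -271.98092085  156.        ] [ 415.98593158 -287.18488889  156.        ]
0.05502365757660927
-240.3 [ 413.40354683 -240.3         156.        ]
-298 [ 416.58161984 -298.          156.        ]
-269 [ 414.98432145 -269.          156.        ]
```

Converted, 105 mm is 0.1313, -24.5 mm is -0.0306, -0.05 rad is -0.0159.

```bash
echo '{"plan": [[-0.0306, 0.0063, 0, -0.0159], [-0.0306, 0.0063, 0.05, -0.0159], [-0.0306, 0.0063, 0.1, -0.0159], [-0.0306, 0.0063, 0.1313, -0.0159], [-0.0306, 0.0063, 0.1313, -0.0159], [-0.0306, 0.0063, 0.1313, -0.0159]]}' | python3 -m handwheel 40 && echo '{"plan": [[0, 0, 0, 0], [0, 0, 0, 0], [0, 0, 0, 0], [0, 0, 0, 0], [0, 0, 0, 0], [0, 0, 0, 0]]}' | python3 -m handwheel 0 60; python3 -c "
from h import *
f=cams.grab_frame('wrist');cv2.imwrite('pics/w2.png',f['color'])"
```

```text
time: 1.82
ee_pos: [415.7, -269.3, 127.3]
ee_rot: [0.689, 0.725, 0.0, 0.001]
contact_force: [0.7, -0.2, 0.1]
gripper_width: 39.8
grasp_force: 0.0
time: 2.58
ee_pos: [415.5, -269.9, 127.1]
ee_rot: [0.689, 0.725, 0.0, 0.001]
contact_force: [1.6, 0.6, 6.8]
gripper_width: 7.0
grasp_force: 59.7
```

View pics/w2.png

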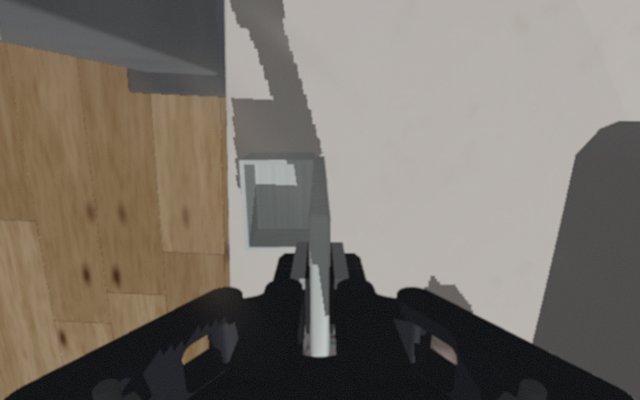

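Converted, -60 mm is -0.075, -45 mm is -0.0563, 0.05 rad is 0.0159.

```bash
echo '{"plan": [[0, 0, -0.01, 0], [0, 0, -0.0313, 0], [0, 0, -0.0563, 0.0064], [0, 0, -0.075, 0.0159], [0, 0, -0.075, 0.0159], [0, 0, -0.075, 0.0159]]}' | python3 -m handwheel && python3 - <<'E'
from h import *
f=cams.grab_frame("wrist");cv2.imwrite("pics/x.png",f["color"]);o=status.get_obs()
R=Ro.from_quat(o["ee_rot"]);print(R.as_matrix().round(4).tolist(),o["ee_pos"])
for p in((310,215),(330,215),(303,353),(336,353)):print(onz(f,p,o["ee_pos"][2]+29)-o["ee_pos"])
g=cv2.cvtColor(f["color"],cv2.COLOR_BGR2GRAY)
print(g[200:232:2,320],g[340:364,320],g[225,295:345])
E
```

```text
time: 3.38
ee_pos: [414.8, -269.3, 185.8]
ee_rot: [0.707, 0.707, -0.0, -0.0]
contact_force: [-0.4, -0.8, -3.5]
gripper_width: 6.9
grasp_force: 58.6
[[-0.0004, 1.0, -0.0008], [1.0, 0.0004, 0.0007], [0.0007, -0.0008, -1.0]] [ 414.68862139 -269.26910022  185.64024739]
[-3.84046717 30.793843   29.        ]
[ 3.18914281 30.79496546 29.        ]
[ -7.07029448 -26.80272032  29.        ]
[  6.07128959 -26.79269408  29.        ]
[ 98  98  97  96  98  98  98  98 103 103 105 106 105 103 104 103] [192 193 192 193 193 193 193 194 195 194 195 195 195 196 199 195 168 119
  64  30  21  24  22  23] [107 105 106 107 107 108 108 104 106 103 103 103 103  98  98 102 104 102
 106 105 103 104 105 104 105 105 103 104 106 106 105 103 103 100 113 150
 179 186 186 184 185 185 184 186 185 185 185 186 185 185]
```

Converted, 274 mm is 0.3425, 260 mm is 0.325.

```bash
echo '{"plan": [[0.0375, 0.0063, 0, 0], [0.1, 0.0188, 0, 0], [0.1625, 0.0375, 0, 0], [0.225, 0.0563, 0, 0], [0.2813, 0.0688, 0, 0], [0.325, 0.075, 0, 0], [0.3425, 0.0788, 0, 0], [0.3425, 0.0788, 0, 0], [0.3425, 0.0788, 0, 0]]}' | python3 -m handwheel && python3 - <<'E'
from h import *
import pickle
f=cams.grab_frame("wrist");g=cams.grab_frame("side");pickle.dump((f,g),open("f3.pkl","wb"))
cv2.imwrite("pics/w3.png",f["color"])
E
```

```text
time: 4.55
ee_pos: [477.9, 3.7, 186.1]
ee_rot: [0.707, 0.707, -0.0, -0.0]
contact_force: [0.3, -0.3, -3.0]
gripper_width: 7.2
grasp_force: 58.6
```

View pics/w3.png

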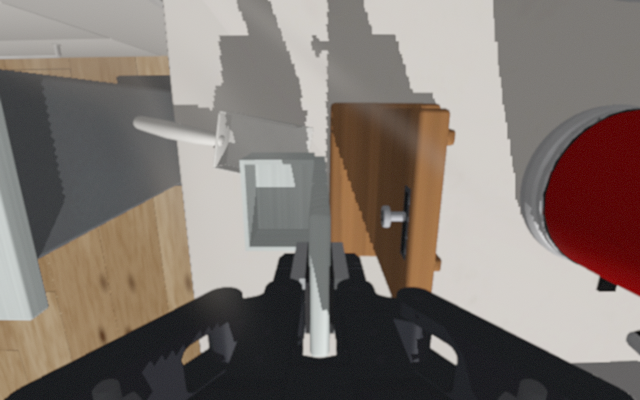

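Screw head is a bright disc at about (386,216), with the shank running to the track slot at (406,216). The plate hangs upright in the fingers.

```bash
python3 - <<'E'
from h import *
import pickle
f,s=pickle.load(open("f3.pkl","rb"));im=f["color"].astype(int)
m=((im.max(2)-im.min(2)<30)&(im.min(2)>85)).astype(np.uint8);m[:, :372]=0;m[:,420:]=0;m[:200]=0;m[235:]=0
n,l,st,c=cv2.connectedComponentsWithStats(m);print(st[1:],c[1:])
for r in range(202,232,2):print(r,m[r,374:414])
o=status.get_obs();print(o["ee_pos"])
for p in((386,207),(386,216),(386,226),(400,216),(384,207),(384,226)):
    print(p,onz(f,p,125))
# board front face top edge
for p in((418,110),(407,280),(404,200)):print(onz(f,p,137))
t=np.array(o["ee_pos"])
for p in((310,215.5),(330,215.5)):print("plate",onz(f,p,t[2]+29)-t)
E
```

```text
[[382 206  24  22 304]] [[391.32236842 216.875     ]]
202 [0 0 0 0 0 0 0 0 0 0 0 0 0 0 0 0 0 0 0 0 0 0 0 0 0 0 0 0 0 0 0 0 0 0 0 0 0
 0 0 0]
204 [0 0 0 0 0 0 0 0 0 0 0 0 0 0 0 0 0 0 0 0 0 0 0 0 0 0 0 0 0 0 0 0 0 0 0 0 0
 0 0 0]
206 [0 0 0 0 0 0 0 0 0 1 1 1 1 1 0 0 0 0 0 0 0 0 0 0 0 0 0 0 0 0 0 0 0 0 0 0 0
 0 0 0]
208 [0 0 0 0 0 0 0 0 0 1 1 1 1 1 1 1 0 0 0 0 0 0 0 0 0 0 0 0 0 0 0 0 0 0 0 0 0
 0 0 0]
210 [0 0 0 0 0 0 0 0 0 0 1 1 1 1 1 1 0 0 0 0 0 0 0 0 0 0 0 0 0 0 0 0 0 0 0 0 0
 0 0 0]
212 [0 0 0 0 0 0 0 0 0 0 1 1 1 1 1 1 1 1 1 1 1 1 1 1 1 1 1 1 1 1 0 0 0 0 0 0 0
 0 0 0]
214 [0 0 0 0 0 0 0 0 0 0 1 1 1 1 1 1 1 1 1 1 1 1 1 1 1 1 1 1 1 1 1 0 0 0 0 0 0
 0 0 0]
216 [0 0 0 0 0 0 0 0 0 1 1 1 1 1 1 1 1 1 1 1 1 1 1 1 1 1 1 1 1 1 1 1 0 0 0 0 0
 0 0 0]
218 [0 0 0 0 0 0 0 0 0 1 1 1 1 1 1 1 1 1 1 1 1 1 1 1 1 1 1 1 1 1 1 0 0 0 0 0 0
 0 0 0]
220 [0 0 0 0 0 0 0 0 0 1 1 1 1 1 1 1 1 1 1 1 1 1 1 1 1 1 1 1 1 1 0 0 0 0 0 0 0
 0 0 0]
222 [0 0 0 0 0 0 0 0 0 1 1 1 1 1 1 1 1 1 0 0 0 0 0 0 0 0 0 0 0 0 0 0 0 0 0 0 0
 0 0 0]
224 [0 0 0 0 0 0 0 0 1 1 1 1 1 1 1 1 1 0 0 0 0 0 0 0 0 0 0 0 0 0 0 0 0 0 0 0 0
 0 0 0]
226 [0 0 0 0 0 0 0 0 1 1 1 1 1 1 1 1 1 0 0 0 0 0 0 0 0 0 0 0 0 0 0 0 0 0 0 0 0
 0 0 0]
228 [0 0 0 0 0 0 0 0 0 0 0 0 0 0 0 0 0 0 0 0 0 0 0 0 0 0 0 0 0 0 0 0 0 0 0 0 0
 0 0 0]
230 [0 0 0 0 0 0 0 0 0 0 0 0 0 0 0 0 0 0 0 0 0 0 0 0 0 0 0 0 0 0 0 0 0 0 0 0 0
 0 0 0]
[477.92973411   3.57054285 186.19362987]
(386, 207) [518.87631253  11.3905982  125.        ]
(386, 216) [519.17672118   5.49194214 125.        ]
(386, 226) [519.51756192  -1.16596592 125.        ]
(400, 216) [528.01180579   5.47814967 125.        ]
(384, 207) [517.62431927  11.39218678 125.        ]
(384, 226) [518.24577028  -1.16369676 125.        ]
[531.24337439  70.04807161 137.        ]
[532.09009904 -32.76872163 137.        ]
[526.77539493  19.117007   137.        ]
plate [-3.90622743 30.87214392 29.        ]
plate [ 3.10962315 30.86437711 29.        ]
```

Converted, 28 mm is 0.035, 22 mm is 0.0275.

```bash
echo '{"plan": [[0.0011, 0.005, 0.0038, 0], [0.0011, 0.0175, 0.0075, 0], [0.0011, 0.0275, 0.0075, 0], [0.0011, 0.035, 0.0075, 0], [0.0011, 0.035, 0.0075, 0], [0.0011, 0.035, 0.0075, 0], [0.0011, 0.035, 0.0075, 0]]}' | python3 -m handwheel && python3 - <<'E'
from h import *
f=cams.grab_frame("wrist");cv2.imwrite("pics/w4.png",f["color"]);o=status.get_obs()
t=np.array(o["ee_pos"]);print(t,np.array(o["contact_force"]).round(2))
im=f["color"].astype(int)
m=((im.max(2)-im.min(2)<30)&(im.min(2)>85)).astype(np.uint8);m[:,:335]=0;m[:,385:]=0;m[:190]=0;m[240:]=0
for r in range(200,236,2):print(r,''.join(map(str,m[r,330:390])))
for p in((345,206),(345,215),(345,224)):print(p,onz(f,p,125))
E
```

```text
time: 5.52
ee_pos: [505.8, 5.4, 180.3]
ee_rot: [0.707, 0.707, -0.0, 0.0]
contact_force: [-0.3, 0.5, -2.7]
gripper_width: 7.1
grasp_force: 58.6
[505.84585029   5.42572618 180.40418846] [-0.33 -0.48 -2.2 ]
200 000000000000000000000000000000000000000000000000000000000000
202 000000000000000000000000000000000000000000000000000000000000
204 000000000000000000000000000000000000000000000000000000000000
206 000000000000000000000000000000000000000000000000000000000000
208 000000000000000000000000000000000000000000000000000000000000
210 000000000000000000000000000000000000000000000000000000000000
212 000000000111110000000000000000000000000000000000000000000000
214 000000000111111000000000000000000000000000000000000000000000
216 000000000111111100000000000000000000000000000000000000000000
218 000000000111111111111111111111100000000000000000000000000000
220 000000000111111111111111111111100000000000000000000000000000
222 000000001111111111111111111111110000000000000000000000000000
224 000000001111111111111111111111100000000000000000000000000000
226 000000001111111111111111111111000000000000000000000000000000
228 000000001111111110000000000000000000000000000000000000000000
230 000000001111111100000000000000000000000000000000000000000000
232 000000001111111100000000000000000000000000000000000000000000
234 000000000000000000000000000000000000000000000000000000000000
(345, 206) [520.72896386  15.47711748 125.        ]
(345, 215) [520.83996841   9.75779312 125.        ]
(345, 224) [520.95319352   3.95299077 125.        ]
```

Converted, 11 mm is 0.0138, 10 mm is 0.0125.

```bash
echo '{"plan": [[-0.0011, 0, 0, 0], [-0.0011, 0.0038, 0, 0], [-0.0011, 0.0075, 0, 0], [-0.0011, 0.01, 0, 0], [-0.0011, 0.0113, 0, 0], [-0.0011, 0.0125, 0, 0], [-0.0011, 0.0138, 0, 0], [-0.0011, 0.0138, 0, 0]]}' | python3 -m handwheel
```

```text
time: 6.58
ee_pos: [517.0, 4.5, 180.3]
ee_rot: [0.707, 0.707, 0.0, 0.0]
contact_force: [0.7, -0.1, -2.6]
gripper_width: 6.7
grasp_force: 58.6
```

Converted, 8.5 mm is 0.0106, 8 mm is 0.01.

```bash
echo '{"plan": [[0, 0.0025, 0, 0], [0, 0.005, 0, 0], [0, 0.0075, 0, 0], [0, 0.0088, 0, 0], [0, 0.01, 0, 0], [0, 0.0106, 0, 0], [0, 0.0106, 0, 0]]}' | python3 -m handwheel && python3 - <<'E'
from h import *
f=cams.grab_frame("wrist");cv2.imwrite("pics/w5.png",f["color"])
E
```

```text
time: 7.45
ee_pos: [525.5, 4.5, 180.3]
ee_rot: [0.707, 0.707, -0.0, -0.0]
contact_force: [0.2, 0.3, -4.0]
gripper_width: 7.4
grasp_force: 58.6
```

View pics/w5.png

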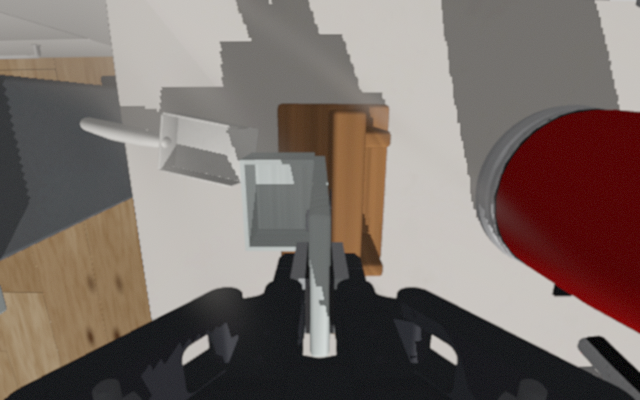

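The plate is close to the board front (board edge at column 332, plate back at 330) and there's no contact. I'll creep on to find the board.

```bash
for i in 1; do echo '{"plan": [[0, 0.0006, 0, 0], [0, 0.0013, 0, 0], [0, 0.0019, 0, 0], [0, 0.0019, 0, 0]]}' | python3 -m handwheel; done; python3 - <<'E'
from h import *
f=cams.grab_frame("wrist");print(onz(f,(333,120),137),onz(f,(332,240),137),status.get_obs()["contact_force"])
E
```

```text
time: 8.0
ee_pos: [527.0, 4.5, 180.3]
ee_rot: [0.707, 0.707, 0.0, 0.0]
contact_force: [-1.1, 0.4, -3.4]
gripper_width: 7.2
grasp_force: 58.6
[533.71198876  65.69097912 137.        ] [533.79834652  -2.70943164 137.        ] [-0.16207402 -0.14382922 -4.01524288]
```

Converted, 1 mm is 0.0013, 0.5 mm is 0.0006.

```bash
echo '{"plan": [[0, 0.0006, 0, 0], [0, 0.0013, 0, 0], [0, 0.0013, 0, 0]]}' | python3 -m handwheel; echo '{"plan": [[0, 0.0006, 0, 0], [0, 0.0013, 0, 0], [0, 0.0013, 0, 0]]}' | python3 -m handwheel
```

```text
time: 8.43
ee_pos: [528.0, 4.5, 180.3]
ee_rot: [0.707, 0.707, -0.0, -0.0]
contact_force: [-0.4, -0.9, -3.3]
gripper_width: 7.0
grasp_force: 58.6
time: 8.8
ee_pos: [528.5, 4.5, 180.2]
ee_rot: [0.707, 0.707, -0.0, -0.0]
contact_force: [-4.6, 1.3, 0.9]
gripper_width: 7.0
grasp_force: 59.0
```

Converted, 10 mm is 0.0125, -1.6 mm is -0.002.

```bash
echo '{"plan": [[0, -0.002, 0, 0], [0, -0.002, 0.0025, 0], [0, -0.002, 0.005, 0], [0, -0.002, 0.0075, 0], [0, -0.002, 0.01, 0], [0, -0.002, 0.0125, 0], [0, -0.002, 0.0125, 0]]}' | python3 -m handwheel; echo '{"plan": [[0, 0, 0.0025, 0], [0, 0, 0.005, 0], [0, 0, 0.0075, 0], [0, 0, 0.01, 0], [0, 0, 0.0125, 0], [0, 0, 0.0125, 0]]}' | python3 -m handwheel
```

```text
time: 9.68
ee_pos: [527.4, 4.5, 170.1]
ee_rot: [0.707, 0.707, -0.0, -0.0]
contact_force: [-0.6, -0.6, -2.8]
gripper_width: 7.0
grasp_force: 58.6
time: 10.42
ee_pos: [527.3, 4.5, 160.1]
ee_rot: [0.707, 0.707, -0.0, -0.0]
contact_force: [-0.2, -0.4, -3.4]
gripper_width: 7.0
grasp_force: 58.6
```

Converted, 3 mm is 0.0038, 2 mm is 0.0025.

```bash
echo '{"plan": [[0, 0, 0.0013, 0], [0, 0, 0.0025, 0], [0, 0, 0.0038, 0], [0, 0, 0.0038, 0]]}' | python3 -m handwheel; echo '{"plan": [[0, 0, 0.0006, 0], [0, 0, 0.0013, 0], [0, 0, 0.0013, 0]]}' | python3 -m handwheel; echo '{"plan": [[0, 0, 0.0004, 0], [0, 0, 0.0008, 0], [0, 0, 0.0008, 0]]}' | python3 -m handwheel
```

```text
time: 10.92
ee_pos: [527.4, 4.5, 157.2]
ee_rot: [0.707, 0.707, -0.0, -0.0]
contact_force: [0.5, 0.3, -2.7]
gripper_width: 7.2
grasp_force: 58.6
time: 11.3
ee_pos: [527.4, 4.5, 156.2]
ee_rot: [0.707, 0.707, -0.0, -0.0]
contact_force: [-0.3, -0.5, -2.9]
gripper_width: 7.3
grasp_force: 58.6
time: 11.68
ee_pos: [527.5, 4.5, 155.9]
ee_rot: [0.707, 0.707, 0.0, 0.0]
contact_force: [-0.3, -0.1, 2.6]
gripper_width: 7.2
grasp_force: 59.4
```

Converted, -90 mm is -0.1125, -60 mm is -0.075.

```bash
echo '{"plan": [[0, 0, 0, 0], [0, 0, 0, 0]]}' | python3 -m handwheel 12 20; echo '{"plan": [[0, 0, 0, 0], [0, 0, 0, 0], [0, 0, 0, 0], [0, 0, 0, 0]]}' | python3 -m handwheel 36; echo '{"plan": [[0, 0, -0.0125, 0], [0, 0, -0.0375, 0], [0, 0, -0.075, 0], [0, 0, -0.1125, 0], [-0.0313, -0.0125, -0.1125, 0], [-0.0313, -0.0125, -0.1125, 0], [-0.0313, -0.0125, -0.1125, 0], [-0.0313, -0.0125, -0.1125, 0], [-0.0313, -0.0125, -0.1125, 0], [-0.0313, -0.0125, -0.1125, 0]]}' | python3 -m handwheel && python3 - <<'E'
from h import *
f=cams.grab_frame("wrist");s=cams.grab_frame("side");c=cams.grab_frame("scene")
a=cv2.resize(s["color"][150:240,290:390],(400,360));b=cv2.resize(c["color"][150:240,270:370],(400,360))
w=cv2.resize(f["color"][60:360,120:560],(400,240))
cv2.imwrite("pics/end.png",np.vstack([np.hstack([a,b]),np.hstack([w,w*0])]))
E
```

```text
time: 11.92
ee_pos: [527.5, 4.5, 155.7]
ee_rot: [0.707, 0.707, 0.0, 0.0]
contact_force: [0.4, 0.8, -0.4]
gripper_width: 12.0
grasp_force: 0.0
time: 12.42
ee_pos: [527.4, 4.5, 155.7]
ee_rot: [0.707, 0.707, -0.0, 0.0]
contact_force: [-0.1, 0.7, -0.2]
gripper_width: 35.9
grasp_force: 0.0
time: 13.68
ee_pos: [517.4, -20.3, 245.6]
ee_rot: [0.707, 0.707, -0.0, -0.0]
contact_force: [0.5, -0.8, -0.2]
gripper_width: 35.9
grasp_force: 0.0
```

View pics/end.png

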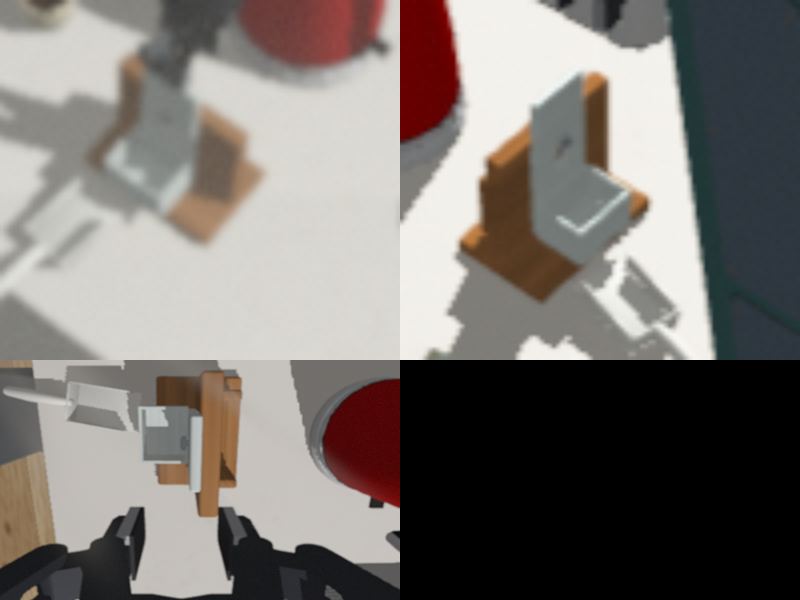

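The holder hangs upright on the screw, flat against the board. The head shows through the plate at about (563,145) in the scene panel, and the gripper is clear.

```bash
echo '{"plan": [[0, 0, 0, 0], [0, 0, 0, 0], [0, 0, 0, 0], [0, 0, 0, 0], [0, 0, 0, 0], [0, 0, 0, 0], [0, 0, 0, 0], [0, 0, 0, 0]]}' | python3 -m handwheel && python3 -c "
from rig import order;print(order.sign_off())"
```

```text
time: 14.82
ee_pos: [517.4, -20.5, 245.7]
ee_rot: [0.707, 0.707, -0.0, -0.0]
contact_force: [-0.1, -0.0, -0.3]
gripper_width: 36.1
grasp_force: 0.0
the job is handed in; nothing more can be done
None
```

The holder is hanging upright on the stand's screw, lowered until contact was felt about 24 mm below the hole position; readings against the stand and screw stayed under about 6 N, nothing else was touched, and I handed it in at 14.8 s (no verdict came back).

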